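# Shut the airtight label tub

## Robot

A 7-joint arm with a two-finger parallel gripper is mounted at the origin on the work surface; the furniture and walls round the work are solid. World frame = base frame: x ahead of the robot, y to its left, z up, the work surface at z = 0. Lengths are in m, angles in rad, forces in N, time in s.
With the tool pointing down it reaches from about 0.425 to 0.875 m from the base axis. Payload 4.7 kg.
Tool frame: the origin (TCP) lies midway between the tips of the shut fingers; the grasp point (between the pads) lies 19 mm behind it (hold_point_z is the distance from the TCP to the grasp point, in m); z points along the fingers, y is the direction in which the jaws open and shut (so a half turn about z gives the same grasp; the last joint's range is limited). The gripper opens to 85 mm and grips with 20 to 120 N. Pads are 22 mm wide; open, the fingers measure 114 mm over their backs; the gripper's body (76 mm by 85 mm) begins 54 mm behind the grasp point. The pads swing forward as they close: fully open they stand 13 mm farther back than shut.
Start: joints at [1.179, 0.321, -0.07, 1.45, 0.023, 1.371, -0.057], TCP at [0.257, -0.597, 0.231] pointing down, gripper open.
Joint ranges: [-2.86, 2.86], [-0.3, 2.09], [-1.38, 1.24], [0.06, 2.45], [-1.56, 4.7], [0.09, 2.05], [-2.69, 2.69]. Speed limits (rad/s): [2.57, 2.57, 3.14, 3.14, 3.14, 3.14, 3.14].

## Interface

Orientations are given as a rotation vector (axis times angle).
In Python, from bench import * gives the robot as it stands.
- The arm moves only by the tool move_arm, never from a script. Its argument "commands" is a list of rows, each a list of 7 numbers: the finger opening in mm, from 0 to 85.4, then the shift along the tool's x, y, z in mm, then the turn, a rotation vector about the tool's x, y, z in rad. A call has exactly 10 rows; each row shifts and turns the commanded pose from where the row before left it, along the tool's axes as they then stand; what a row does not reach is not made up. A row lasts 1/12 s, in which the tool goes at most 41.7 mm and 7.16 degrees, less where a joint would pass 70% of its speed; a pose out of reach is approached as far as the arm can. A call with a gripper value outside its range is refused whole. The fingers move at their own pace and stop on an object; "squeeze" is the grip in N (left out, the last holds). Time passes only in rows, so rows that do not move let the fingers close, or fill a call up. It gives the time, the measured TCP pose, the force and the opening at its end, in the units of the state.
- get_obs(): the state, without advancing time (a new reading comes with each control period).
- get_image(name): name is "scene" or "top" or "wrist"; returns a dict with "frame" (384x512x3 uint8, blue, green, red), "mtx" (3x3 intrinsics, pixels), "eye" and "rotation" of the camera in the world. Camera axes: x right, y down, z forward; pixel columns grow to the right and rows downward; lengths in m; the calibration is good to about 2 mm. The wrist camera is an equidistant fisheye: a pixel r from the principal point sees the ray r / f radians off the axis. A picture is of the moment at which its call begins. There is no depth.
- close_job(): hands the job in, once; it reports no verdict.
The state is a dict: "time_s": time; "joint_pos": joint angles; "qvel": joint speeds; "tau": joint torques, N m; "position": TCP position; "tool_rot": TCP orientation; "contact_force": force on the tool from outside, world axes, zero at the start; "wrist_torque": the same for the moment, N m; "grip_width": opening from 0.0 (shut) to 1.0 (fully open).
Only numpy, scipy, OpenCV 4.12 (cv2) and the standard library are available. Lean on these libraries where they do the work, as an engineer would, in place of code of your own. Each camera call takes 0.05 s, during which the arm holds its last target.

## Task

The blue tub keeps spare label rolls dry and must be shut airtight. Pick up the blue lid, set it on the mouth of the tub without dropping it, and press it down until it is fully home and level on the rim; then let go. Leave the smaller orange lid where it lies: it belongs to another tub.

Things in the scene. Friction and masses are not known exactly. Their poses are not given: they have to be found in the camera images.
- tub_mouth (a point): Centre of the mouth of the blue round open tub, at the height of its hard rim, 85 mm over the bench; z up. Outside 112 mm across, mouth 92 mm; it stands fast on the bench. A black rubber seal ring (96 to 108 mm across) stands 14 mm proud of the rim. Two white label rolls lie inside, too low to touch the lid.
- seal (a joint): How far the tub's black seal ring has been pushed down, m: 0 standing 14 mm proud of the rim (its top 99 mm over the bench), 0.0135 fully down. It bears the lid's weight, sinks into the rim under a push of about 8 N, and stays down.
- blue_lid_mid (a point): Middle of the loose blue lid for the tub: 57 mm high, 60 g, standing upright on its tapered plug (22 mm high, 60 mm across at the foot, 76 at the top), which goes into the mouth with play. Above: flange 116 mm across, 5 thick; round black knob 32 mm across, 30 high, flat top. z: its axis, up. The point is 28.5 mm above the foot, 28.5 below the knob's top, 6.5 above the flange's underside.
- orange_lid_mid (a point): Centre, half-way up, of the loose orange lid, which is too small for this tub (flange 82 mm across; otherwise the same form, height and black knob). To be left alone.

How it is judged:
By the outcome, as a careful person would: the job done as asked, in the order asked, and still so for the second after the job is handed in, with the robot touching nothing.
It also fails if it takes over 50 s, if anything falls off the work surface, if the arm or the gripper's body presses on something with over 40 N, if the wrist force passes 120 N, or if a joint passes its speed limit or range.

## Working session

There is one attempt and no reset: what is moved stays moved. The work goes in short steps, Python scripts to look and compute and a tool call to move; the robot and the scene stay as the last step left them, time stands still between calls to the robot, and variables do not carry over. Pictures are saved under pics/ and viewed, and the job is handed in when it is done.

Besides the shell and the picture viewer there is one more tool, called after "Call:" as name(argument=value, ...), one argument or row to a line, values as JSON. move_arm: Moves the arm, as the interface text tells. Its arguments: {"type":"object","properties":{"commands":{"type":"array","items":{"type":"array","items":{"type":"number"}}},"squeeze":{"type":"number"}},"required":["commands"]}

```bash
mkdir -p pics
python3 - <<'E'
from bench import *
import cv2
o=get_obs();print({k:(v if not hasattr(v,'round') else v) for k,v in o.items()})
for n in("scene","top","wrist"):
    d=get_image(n);cv2.imwrite(f"pics/{n}0.png",d["frame"]);print(n,d["mtx"],d["eye"],d["rotation"])
E
```

```text
{'time_s': 0.0, 'joint_pos': array([ 1.17909863,  0.32182102, -0.07008933,  1.45171038,  0.02262055,
        1.37082088, -0.05687415]), 'qvel': array([-6.40892960e-04, -2.29031901e-03, -5.70635729e-05, -6.41938019e-06,
       -6.19919957e-04, -2.15405364e-04,  2.09450860e-03]), 'tau': array([ 6.86350231e-04, -4.93585646e+01, -3.81652554e-01, -3.14335155e+01,
        1.29178583e-02,  1.12503703e-02, -1.08952582e-05]), 'position': array([ 0.25631637, -0.59671666,  0.23020709]), 'tool_rot': array([-3.07526177e+00, -6.32778171e-01,  8.07945389e-04]), 'contact_force': array([ 0.2629508 , -0.36006315,  0.11479292]), 'wrist_torque': array([-0.00928226,  0.04741349,  0.05243805]), 'grip_width': 0.9999119371589297}
scene [[487.56740981   0.         246.62624792]
 [  0.         487.56740981 184.62537409]
 [  0.           0.           1.        ]] [-0.08368048  0.67161625  0.76186912] [-0.90688834  2.40849647 -1.19219482]
top [[490.65200142   0.         261.82470674]
 [  0.         490.65200142 196.44389197]
 [  0.           0.           1.        ]] [0.30109843 0.00351345 1.22507643] [-2.14630536  2.10136169 -0.16676554]
wrist [[297.31863964   0.         252.04825745]
 [  0.         297.31863964 190.82879508]
 [  0.           0.           1.        ]] [ 0.32738926 -0.56818889  0.37222423] [ 2.4040066  -1.58318837 -0.24759762]
```

View pics/scene0.png

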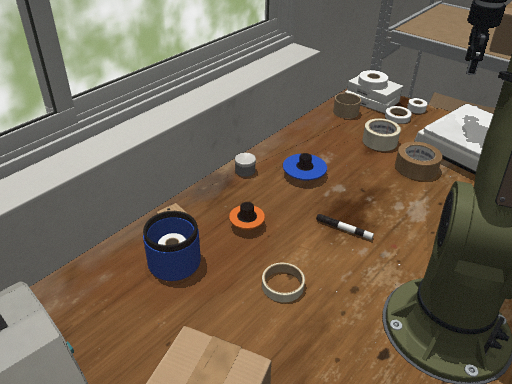

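View pics/top0.png

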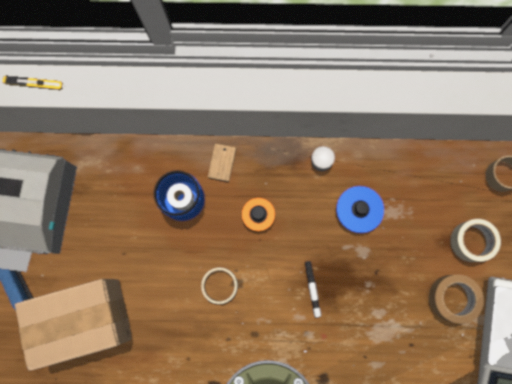

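View pics/wrist0.png

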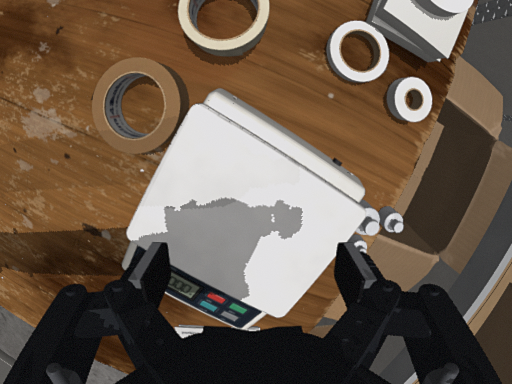

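The top view shows the blue lid around (360,210), the orange lid at (258,214) and the tub at (180,196). The scene view shows the blue lid at (305,168) and the tub at (172,245).

```bash
cat > h.py <<'E'
import cv2,numpy as np
from bench import *
from scipy.spatial.transform import Rotation as R
def rm(d):
    r=np.array(d["rotation"]);return r if r.shape==(3,3) else R.from_rotvec(r).as_matrix()
def ray(d,u,v,fish=False):
    K=d["mtx"]
    x=(u-K[0,2])/K[0,0];y=(v-K[1,2])/K[1,1]
    if fish:
        th=np.hypot(x,y);s=np.sin(th)/max(th,1e-9);c=np.array([x*s,y*s,np.cos(th)])
    else: c=np.array([x,y,1.])
    return rm(d)@c
def onz(d,u,v,z,fish=False):
    r=ray(d,u,v,fish);return d["eye"]+r*(z-d["eye"][2])/r[2]
def blob(m,near=None,n=0):
    cs,_=cv2.findContours(m.astype(np.uint8)*255,cv2.RETR_EXTERNAL,cv2.CHAIN_APPROX_NONE)
    return sorted(cs,key=cv2.contourArea,reverse=True)
def circ(d,c,z,fish=False):
    P=np.array([onz(d,u,v,z,fish)[:2] for u,v in c.reshape(-1,2)])
    A=np.c_[2*P,np.ones(len(P))];s=np.linalg.lstsq(A,(P**2).sum(1),rcond=None)[0]
    r=np.sqrt(s[2]+s[0]**2+s[1]**2);return s[:2],r,np.abs(np.hypot(*(P-s[:2]).T)-r).mean()
def hsv(d):return cv2.cvtColor(d["frame"],cv2.COLOR_BGR2HSV)
E
python3 - <<'E'
from h import *
for n in("top","scene"):
    d=get_image(n);H=hsv(d)
    m=(abs(H[...,0].astype(int)-112)<15)&(H[...,1]>140)&(H[...,2]>50)
    for c in blob(m)[:4]:
        x,y,w,h=cv2.boundingRect(c)
        if w<15: continue
        print(n,(x,y,w,h),H[y+h//4,x+w//6])
        hull=cv2.convexHull(c)
        for z in(.024,.0265,.092): 
            print(z,circ(d,cv2.approxPolyDP(hull,0.1,True) if 0 else c,z))
    # dark knob / seal
    k=H[...,2]<60
    for c in blob(k):
        x,y,w,h=cv2.boundingRect(c)
        if 100<cv2.contourArea(c)<6000: print(n,'dark',(x,y,w,h),cv2.contourArea(c),cv2.minEnclosingCircle(c))
E
```

```text
top (337, 187, 46, 46) [109 164 235]
0.024 (array([ 0.48352492, -0.21705533]), np.float64(0.055556080642571865), np.float64(0.0006234055938946942))
0.0265 (array([ 0.48314521, -0.21659622]), np.float64(0.05544044253797522), np.float64(0.0006221079962160195))
0.092 (array([ 0.47319669, -0.20456764]), np.float64(0.05241072419746929), np.float64(0.0005881109370364613))
top (156, 173, 41, 40) [110 175  86]
0.024 (array([0.51455245, 0.23834681]), np.float64(0.04450908021270294), np.float64(0.007191612767787946))
0.0265 (array([0.51410816, 0.23785802]), np.float64(0.04441643606621606), np.float64(0.007176643668818887))
0.092 (array([0.50246757, 0.22505152]), np.float64(0.04198915942827608), np.float64(0.006784453275825324))
top (171, 186, 32, 34) [16 72 81]
0.024 (array([0.50017809, 0.22218546]), np.float64(0.04637003490409405), np.float64(0.004602630431474538))
0.0265 (array([0.49976371, 0.2217303 ]), np.float64(0.04627351724329749), np.float64(0.004593050211756447))
0.092 (array([0.48890702, 0.20980515]), np.float64(0.04374475453049489), np.float64(0.004342048455124598))
top dark (0, 0, 
[... 1328 characters left out ...]
605116), np.float64(0.010732820703391165))
scene dark (442, 58, 70, 170) 3144.5 ((507.0, 142.5), 84.59471893310547)
scene dark (143, 211, 55, 41) 1679.5 ((170.02777099609375, 231.0), 27.046377182006836)
scene dark (465, 0, 42, 74) 1355.5 ((487.0, 36.0), 40.706363677978516)
scene dark (0, 0, 58, 136) 297.0 ((13.5, 67.5), 68.83686065673828)
scene dark (238, 202, 19, 20) 248.0 ((246.5936279296875, 211.9981231689453), 10.329167366027832)
scene dark (297, 153, 16, 18) 179.5 ((305.18115234375, 161.8913116455078), 9.155031204223633)
scene dark (316, 215, 30, 18) 166.5 ((330.8888854980469, 224.19444274902344), 16.12617301940918)
scene dark (236, 165, 19, 12) 130.0 ((245.0, 169.0), 9.848958015441895)
```

Call:
move_arm(
  commands=[
    [85,15,-11,0,0,0,0],
    [85,30,-22,0,0,0,0],
    [85,33,-24,0,0,0,0],
    [85,33,-24,0,0,0,0],
    [85,33,-24,0,0,0,0],
    [85,33,-24,0,0,0,0],
    [85,33,-24,0,0,0,0],
    [85,33,-24,0,0,0,0],
    [85,30,-22,0,0,0,0],
    [85,25,-18,0,0,0,0],
  ],
  squeeze=50,
)

```text
time_s: 1.08
position: [0.4461, -0.277, 0.2316]
tool_rot: [3.076, 0.637, 0.001]
contact_force: [0.5, -0.6, -0.3]
grip_width: 0.995
```

```bash
cat >> h.py <<'E'
def to_tool(goal):
    o=get_obs();Rt=R.from_rotvec(o["tool_rot"]).as_matrix()
    return o["position"],Rt,1000*Rt.T@(np.array(goal)-o["position"])
E
python3 - <<'E'
from h import *
print(to_tool([.483,-.2165,.10]))
d=get_image("top");cv2.imwrite("pics/top1.png",d["frame"])
d=get_image("wrist");cv2.imwrite("pics/w1.png",d["frame"])
t=cv2.resize(get_image("top")["frame"][160:235,140:215],None,fx=8,fy=8,interpolation=cv2.INTER_CUBIC);cv2.imwrite("pics/tub1.png",t)
E
```

```text
(array([ 0.44608147, -0.27697875,  0.23158289]), array([[ 9.17765687e-01,  3.97121750e-01,  6.77470823e-04],
       [ 3.97121792e-01, -9.17765916e-01,  7.78702061e-05],
       [ 6.52683583e-04,  1.97571824e-04, -9.99999767e-01]]), array([ 57.81410847, -40.87018008, 131.61257952]))
```

View pics/w1.png

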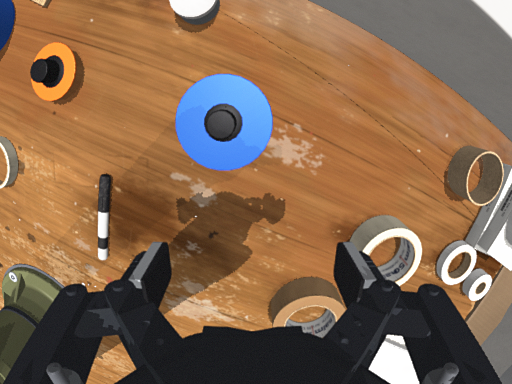

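View pics/tub1.png

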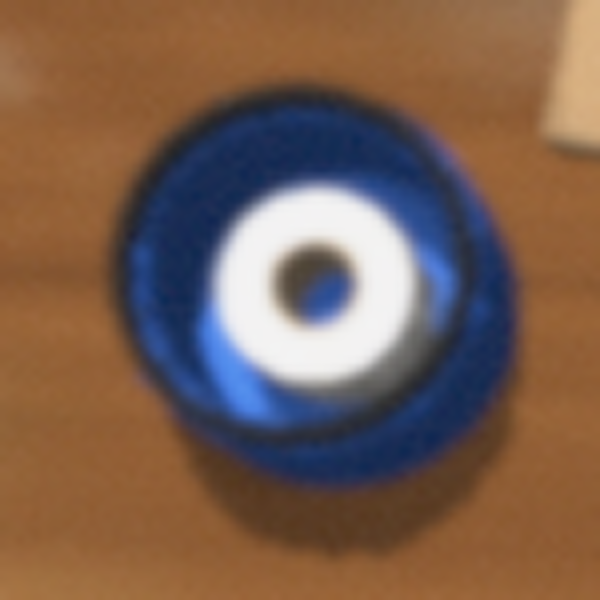

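The wrist view shows the blue lid at (224,122) with its knob top at (223,124). The zoomed top view shows the tub's black seal ring centred near (176.3,192.3) in the full picture.

Run:
```python
from h import *
d=get_image("top");print("tub top",onz(d,176.3,192.3,.099))
d=get_image("wrist");H=hsv(d)
m=(abs(H[...,0].astype(int)-108)<15)&(H[...,1]>120)&(H[...,2]>120)
c=blob(m)[0];print(cv2.boundingRect(c),circ(d,c,.0265,True))
k=(H[...,2]<45);k[:, :150]=0;k[:,300:]=0;k[200:]=0
c=blob(k)[0];print(cv2.boundingRect(c))
g=d["frame"][95:150,195:250];cv2.imwrite("pics/k.png",cv2.resize(g,None,fx=8,fy=8))
for p in((223,124),(224,122)):print(onz(d,*p,.057,True))
print(to_tool([.483,-.2165,.10])[2])
```

```text
tub top [0.50306164 0.22399143 0.099     ]
(169, 67, 97, 96) (array([ 0.48378753, -0.21877813]), np.float64(0.056769092556466054), np.float64(0.0002911369632806558))
(200, 103, 30, 31)
[ 0.48027292 -0.23190342  0.057     ]
[ 0.48266506 -0.23206658  0.057     ]
[ 61.14892871 -44.0337057  131.21274783]
```

View pics/k.png

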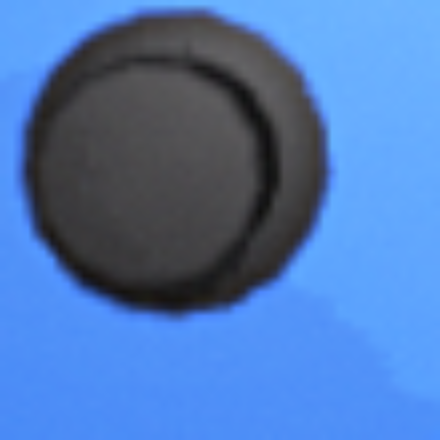

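Run:
```python
from h import *
d=get_image("wrist");H=hsv(d)
m=(abs(H[...,0].astype(int)-108)<15)&(H[...,1]>120)&(H[...,2]>120)
c=blob(m)[0];print(cv2.boundingRect(c),circ(d,c,.0265,True))
print(onz(d,213.7,117.4,.057,True))
print(to_tool([.4835,-.218,.10]),get_obs()["qvel"].round(3))
```

```text
(168, 66, 97, 97) (array([ 0.48374993, -0.21883031]), np.float64(0.056756270351582615), np.float64(0.0003101510133133875))
[ 0.48238323 -0.22148023  0.057     ]
(array([ 0.44383853, -0.28158291,  0.23120738]), array([[ 9.19585711e-01,  3.92888968e-01, -6.15959082e-04],
       [ 3.92888634e-01, -9.19585866e-01, -5.97070749e-04],
       [-8.01009776e-04,  3.07054406e-04, -9.99999632e-01]]), array([ 61.55822022, -42.92767506, 131.1449381 ])) [ 0.012  0.004  0.006 -0.001 -0.002 -0.001 -0.002]
```

Call:
move_arm(
  commands=[
    [85,8,-5,8,0,0,0],
    [85,10,-8,15,0,0,0],
    [85,12,-8,18,0,0,0],
    [85,12,-8,20,0,0,0],
    [85,10,-7,20,0,0,0],
    [85,6,-5,18,0,0,0],
    [85,4,-2,12,0,0,0],
    [85,0,0,6,0,0,0],
    [85,0,0,0,0,0,0],
    [85,0,0,0,0,0,0],
  ],
)

```text
time_s: 2.22
position: [0.4845, -0.2173, 0.1145]
tool_rot: [3.077, 0.631, -0.0]
contact_force: [0.3, -0.9, -0.4]
grip_width: 0.999
```

Run:
```python
from h import *
d=get_image("wrist");H=hsv(d);cv2.imwrite("pics/w2.png",d["frame"])
m=(abs(H[...,0].astype(int)-108)<15)&(H[...,1]>120)&(H[...,2]>120)
c=blob(m)[0];c=cv2.convexHull(c);print(cv2.boundingRect(c),circ(d,c,.0265,True))
print(to_tool([.4835,-.218,.031]))
```

```text
(183, 126, 139, 132) (array([ 0.4843183 , -0.21856114]), np.float64(0.05725804179053355), np.float64(0.00012117534493390176))
(array([ 0.48494379, -0.21747925,  0.11514111]), array([[ 9.19428839e-01,  3.93254781e-01,  1.13423713e-03],
       [ 3.93255869e-01, -9.19428547e-01, -9.83673156e-04],
       [ 6.56015824e-04,  1.35046288e-03, -9.99998873e-01]]), array([-1.58744576, -0.20260801, 84.13988647]))
```

View pics/w2.png

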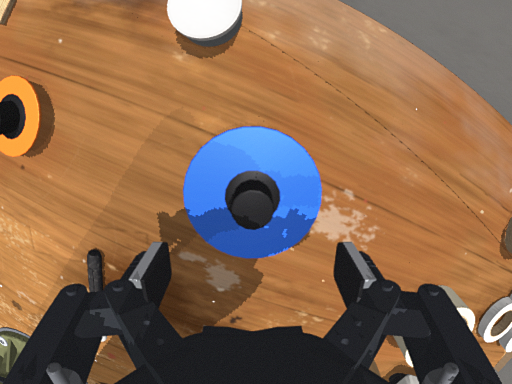

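The lid and knob (252,205) are centred between the fingers, so I'm descending and gripping.

Call:
move_arm(
  commands=[
    [85,-1,0,10,0,0,0],
    [85,0,0.5,16,0,0,0],
    [85,0,0,18,0,0,0],
    [85,0,0,18,0,0,0],
    [85,0,0,13,0,0,0],
    [85,0,0,8,0,0,0],
    [85,0,0,0,0,0,0],
    [85,0,0,0,0,0,0],
    [60,0,0,0,0,0,0],
    [50,0,0,0,0,0,0],
  ],
)

```text
time_s: 3.1
position: [0.4849, -0.2176, 0.0324]
tool_rot: [3.076, 0.633, 0.003]
contact_force: [-0.2, 0.9, -1.1]
grip_width: 0.743
```

Call:
move_arm(
  commands=[
    [42,0,0,0,0,0,0],
    [38,0,0,0,0,0,0],
    [34,0,0,0,0,0,0],
    [30,0,0,0,0,0,0],
    [20,0,0,0,0,0,0],
    [20,0,0,0,0,0,0],
    [20,0,0,0,0,0,0],
    [20,0,0,0,0,0,0],
    [20,0,0,0,0,0,0],
    [20,0,0,0,0,0,0],
  ],
)

```text
time_s: 3.93
position: [0.4843, -0.2173, 0.0319]
tool_rot: [3.077, 0.633, 0.001]
contact_force: [-1.6, 0.4, 5.4]
grip_width: 0.35
```

Run:
```python
from h import *
o=get_obs();print(o["grip_width"],o["contact_force"],o["wrist_torque"],o["position"])
d=get_image("wrist");cv2.imwrite("pics/w3.png",d["frame"])
```

```text
0.34959199530591606 [-1.64869894  0.35665812  5.41374652] [1.65316095e-01 2.96418176e-01 7.82407665e-05] [ 0.48428866 -0.21728533  0.03190545]
```

View pics/w3.png

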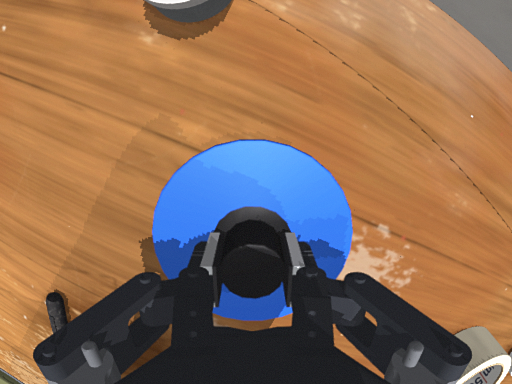

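Call:
move_arm(
  commands=[
    [20,0,0,-3,0,0,0],
    [20,0,0,-7,0,0,0],
    [20,0,0,-12,0,0,0],
    [20,0,0,-18,0,0,0],
    [20,0,0,-22,0,0,0],
    [20,0,0,-22,0,0,0],
    [20,0,0,-22,0,0,0],
    [20,0,0,-18,0,0,0],
    [20,0,0,-12,0,0,0],
    [20,0,0,-6,0,0,0],
  ],
  squeeze=60,
)

```text
time_s: 4.82
position: [0.4849, -0.2174, 0.1759]
tool_rot: [3.075, 0.633, 0.004]
contact_force: [0.5, -0.1, -0.5]
grip_width: 0.349
```

Run:
```python
from h import *
o=get_obs();print(o["grip_width"],o["contact_force"],o["wrist_torque"])
d=get_image("wrist");cv2.imwrite("pics/w4.png",d["frame"])
d=get_image("scene");cv2.imwrite("pics/s4.png",cv2.resize(d["frame"][60:260,200:400],None,fx=3,fy=3))
print(to_tool([.503,.224,.17]))
```

```text
0.34912889104043054 [ 0.54778465 -0.10104814 -0.51845934] [-0.00103204 -0.02498601  0.00842819]
(array([ 0.48448882, -0.21731943,  0.17438892]), array([[ 0.91879728,  0.394726  ,  0.00171537],
       [ 0.39472806, -0.91879736, -0.00108481],
       [ 0.00114787,  0.00167382, -0.99999794]]), array([ 191.20414248, -398.18362397,    3.94191583]))
```

View pics/w4.png

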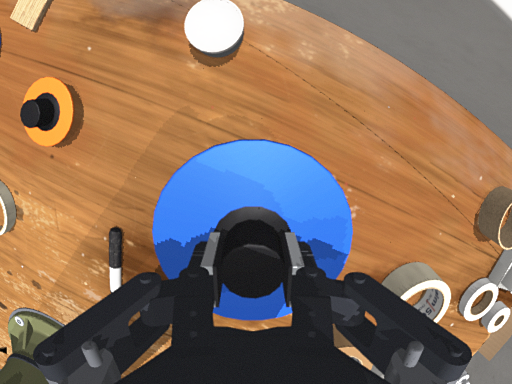

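View pics/s4.png

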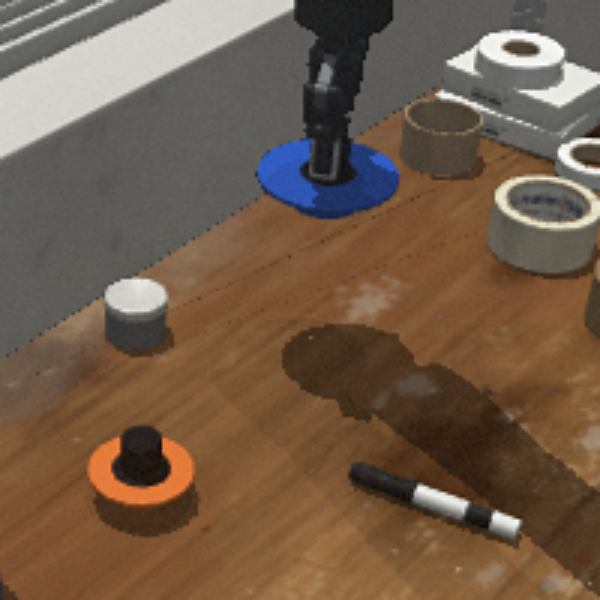

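The lid is held firmly and level (wrist view unchanged from before the lift). Carrying it towards the tub.

Call:
move_arm(
  commands=[
    [20,3,-6,0,0,0,0],
    [20,7,-14,0,0,0,0],
    [20,12,-24,0,0,0,0],
    [20,16,-34,0,0,0,0],
    [20,17,-35,0,0,0,0],
    [20,17,-35,0,0,0,0],
    [20,17,-35,0,0,0,0],
    [20,16,-34,0,0,0,0],
    [20,15,-32,0,0,0,0],
    [20,10,-20,0,0,0,0],
  ],
)

```text
time_s: 5.75
position: [0.4954, 0.0864, 0.1721]
tool_rot: [-3.074, -0.64, 0.003]
contact_force: [-0.2, 0.4, -0.7]
grip_width: 0.348
```

Run:
```python
from h import *
d=get_image("top");cv2.imwrite("pics/tubt5.png",cv2.resize(d["frame"][160:235,140:215],None,fx=8,fy=8,interpolation=cv2.INTER_CUBIC))
d=get_image("wrist");cv2.imwrite("pics/w5.png",d["frame"])
o=get_obs();print(o["grip_width"],o["qvel"].round(3))
print(to_tool([.503,.224,.17]))
```

```text
0.3527947030447623 [ 0.044 -0.005  0.076  0.01   0.035  0.012  0.048]
(array([0.4956011 , 0.08736168, 0.17218558]), array([[ 9.15269321e-01,  4.02836799e-01, -2.14086043e-03],
       [ 4.02841320e-01, -9.15266539e-01,  2.45619383e-03],
       [-9.70012656e-04, -3.11050590e-03, -9.99994692e-01]]), array([  61.81766881, -122.07313826,    2.50534144]))
```

View pics/w5.png

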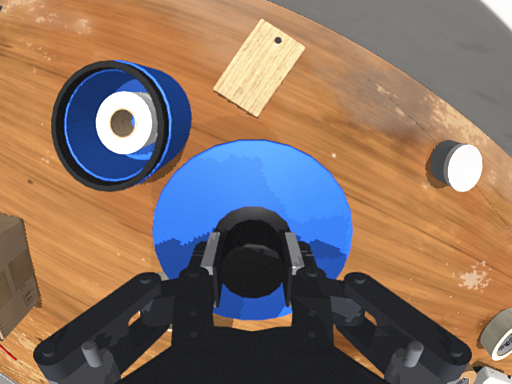

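The wrist view shows the tub with its seal ring centred near (110,125). I'll fit the ring and the held lid's flange.

Run:
```python
from h import *
o=get_obs();d=get_image("wrist");H=hsv(d);F=d["frame"]
b=F.max(2).astype(int)
k=(b<70)&((F.max(2).astype(int)-F.min(2))<35);k[:40]=0;k[210:]=0;k[:,200:]=0;k[:,:30]=0
c=blob(k)[0];print(cv2.boundingRect(c),cv2.contourArea(c))
for z in(.097,.099):print("ring outer",circ(d,cv2.convexHull(c),z,True))
m=(abs(H[...,0].astype(int)-108)<15)&(H[...,1]>120)&(H[...,2]>100);m[:,:150]=0;m[:130]=0
c=cv2.convexHull(blob(m)[0]);p=c.reshape(-1,2);c=p[(p[:,1]<260)].reshape(-1,1,2);print(cv2.boundingRect(c))
print("lid",circ(d,c,o["position"][2]-.0052,True),o["position"])
d=get_image("top");F=d["frame"]
k=(F.max(2)<75)&((F.max(2).astype(int)-F.min(2))<40);k[:160]=0;k[230:]=0;k[:,:145]=0;k[:,210:]=0
p=np.argwhere(k)[:,::-1]; hull=cv2.convexHull(p.astype(np.int32));print(cv2.boundingRect(hull),circ(d,hull,.099))
cv2.imwrite("pics/k5.png",cv2.resize(k.astype(np.uint8)[160:235,140:215]*255,None,fx=5,fy=5))
```

```text
(49, 60, 116, 130) 11595.5
ring outer (array([0.5042595 , 0.22266356]), np.float64(0.05404172318892464), np.float64(0.0007664847791290022))
ring outer (array([0.50483367, 0.22168457]), np.float64(0.05354365422295841), np.float64(0.000759420565428376))
(153, 140, 200, 120)
lid (array([0.49637853, 0.08630956]), np.float64(0.056884394172504), np.float64(7.530821869275206e-05)) [0.4956011  0.08736168 0.17218558]
(154, 171, 49, 51) (array([0.49441798, 0.2175852 ]), np.float64(0.05867045925779949), np.float64(0.0047856412086895415))
```

View pics/k5.png

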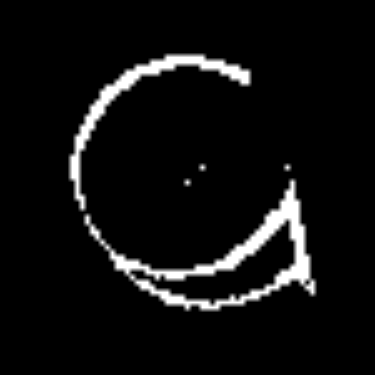

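Call:
move_arm(
  commands=[
    [20,2,-4,0,0,0,0],
    [20,5,-10,0,0,0,0],
    [20,9,-18,0,0,0,0],
    [20,11,-22,0,0,0,0],
    [20,11,-22,0,0,0,0],
    [20,10,-20,0,0,0,0],
    [20,8,-15,0,0,0,0],
    [20,4,-8,0,0,0,0],
    [20,1,-2,0,0,0,0],
    [20,0,0,0,0,0,0],
  ],
)

```text
time_s: 6.78
position: [0.5056, 0.2158, 0.1728]
tool_rot: [3.077, 0.632, -0.001]
contact_force: [-0.6, -1.4, -0.8]
grip_width: 0.35
```

Run:
```python
from h import *
d=get_image("top");cv2.imwrite("pics/t6.png",cv2.resize(d["frame"][150:245,130:225],None,fx=6,fy=6,interpolation=cv2.INTER_CUBIC))
d=get_image("scene");cv2.imwrite("pics/s6.png",cv2.resize(d["frame"][130:300,80:270],None,fx=3,fy=3,interpolation=cv2.INTER_CUBIC))
print(to_tool([.5035,.2235,.115]),get_obs()["qvel"].round(3))
```

```text
(array([0.50578732, 0.2147189 , 0.172921  ]), array([[ 9.19704774e-01,  3.92610264e-01, -5.56220649e-04],
       [ 3.92609333e-01, -9.19704428e-01, -1.29502425e-03],
       [-1.01999841e-03,  9.72662568e-04, -9.99999007e-01]]), array([ 1.40295709, -9.03037725, 57.91084282])) [ 0.004 -0.003  0.001  0.002  0.    -0.    -0.001]
```

View pics/s6.png

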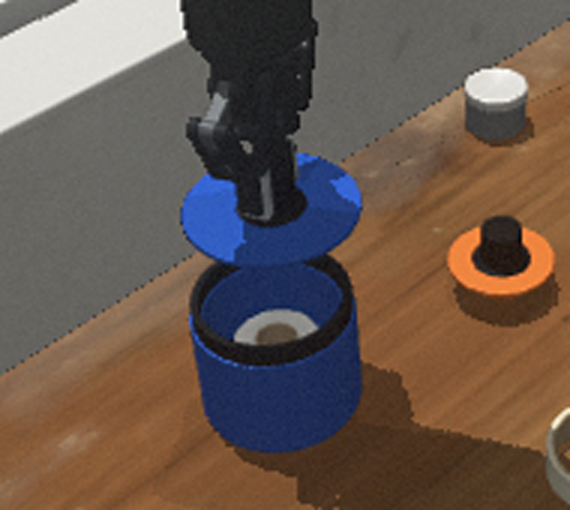

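Call:
move_arm(
  commands=[
    [20,0.5,-2,0,0,0,0],
    [20,0.5,-3,2,0,0,0],
    [20,0.5,-3,4,0,0,0],
    [20,0,-1,6,0,0,0],
    [20,0,0,7,0,0,0],
    [20,0,0,7,0,0,0],
    [20,0,0,7,0,0,0],
    [20,0,0,6,0,0,0],
    [20,0,0,4,0,0,0],
    [20,0,0,2,0,0,0],
  ],
)

```text
time_s: 7.72
position: [0.5029, 0.2252, 0.1273]
tool_rot: [3.077, 0.633, -0.002]
contact_force: [-0.5, 0.7, -0.9]
grip_width: 0.35
```

Run:
```python
from h import *
d=get_image("scene");print(onz(d,171.1,231.8,.099))
cv2.imwrite("pics/s7.png",cv2.resize(d["frame"][130:300,80:270],None,fx=3,fy=3,interpolation=cv2.INTER_CUBIC))
d=get_image("top");cv2.imwrite("pics/t7.png",cv2.resize(d["frame"][150:245,130:225],None,fx=6,fy=6,interpolation=cv2.INTER_CUBIC))
print(to_tool([.5035,.2235,.115]),get_obs()["contact_force"])
```

```text
[0.49134955 0.23179714 0.099     ]
(array([0.50312999, 0.22540835, 0.12783816]), array([[ 9.18759250e-01,  3.94817619e-01, -6.98615966e-04],
       [ 3.94817588e-01, -9.18759510e-01, -1.87920453e-04],
       [-7.16054368e-04, -1.03172216e-04, -9.99999738e-01]]), array([-0.40430904,  1.9007277 , 12.83825337])) [-0.27500101  0.55052787 -0.40316107]
```

View pics/s7.png

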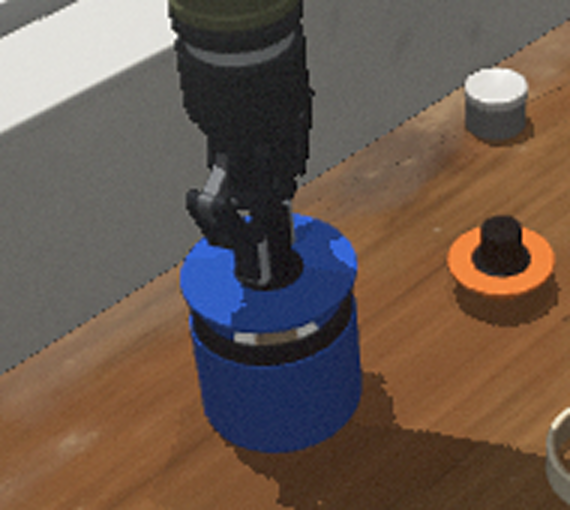

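View pics/t7.png

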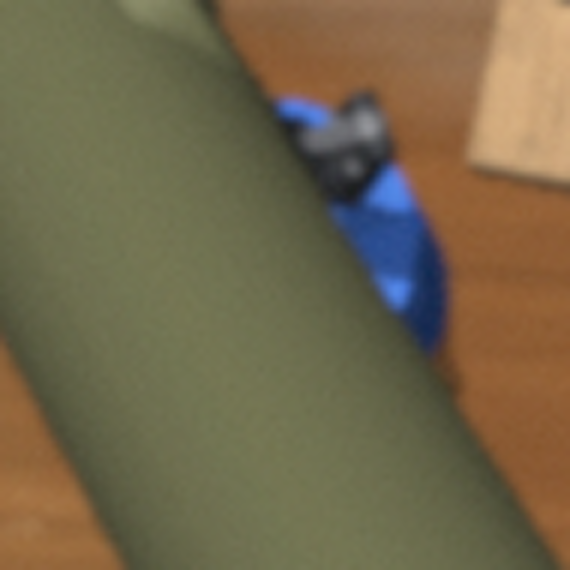

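Run:
```python
from h import *
d=get_image("scene")
def proj(c,r,z):
    t=np.linspace(0,2*np.pi,400);P=np.c_[c[0]+r*np.cos(t),c[1]+r*np.sin(t),z+0*t]
    q=(rm(d).T@(P-d["eye"]).T).T;q=(d["mtx"]@q.T).T;q=q[:,:2]/q[:,2:];return q.min(0).round(1),q.max(0).round(1)
print("ring",proj((.5035,.2235),.054,.099),"+x5",proj((.5085,.2235),.054,.099))
print("tub",proj((.5035,.2235),.056,.085))
for z in (.1179,.1229):print("lid",proj((.5035,.225),.058,z))
s=cv2.imread("pics/scene0.png");k=(s.max(2)<60);k[:200]=0;k[260:]=0;k[:,:130]=0;k[:,210:]=0
print("seen ring",cv2.boundingRect(blob(k)[0]))
H=hsv(d);m=(abs(H[...,0].astype(int)-112)<15)&(H[...,1]>120)&(H[...,2]>60)
for c in blob(m)[:3]:print(cv2.boundingRect(c))
o=get_obs();print(o["position"],o["qvel"].round(3))
```

```text
ring (array([142.8, 209.4]), array([197.2, 246. ])) +x5 (array([141.1, 208.4]), array([195.4, 244.8]))
tub (array([142.6, 213.9]), array([198.5, 251.9]))
lid (array([138.9, 201.6]), array([198.1, 240.8]))
lid (array([138.6, 199.7]), array([198. , 238.8]))
seen ring (143, 211, 55, 41)
(144, 234, 56, 47)
(140, 201, 59, 42)
(143, 235, 2, 4)
[0.50338749 0.22551351 0.12825657] [ 0.001 -0.009 -0.002 -0.007  0.     0.003 -0.001]
```

Predicted outlines for tub (0.5035,0.2235) match the seen ring (x 143–198) and lid (x 140–199) within about 1 px. I'm lowering it gently.

Call:
move_arm(
  commands=[
    [20,0,1,1,0,0,0],
    [20,0,0.8,2,0,0,0],
    [20,0,0,3,0,0,0],
    [20,0,0,3,0,0,0],
    [20,0,0,3,0,0,0],
    [20,0,0,2,0,0,0],
    [20,0,0,2,0,0,0],
    [20,0,0,2,0,0,0],
    [20,0,0,1,0,0,0],
    [20,0,0,0,0,0,0],
  ],
)

```text
time_s: 8.7
position: [0.504, 0.2238, 0.1092]
tool_rot: [3.077, 0.633, -0.0]
contact_force: [0.0, -0.7, -0.9]
grip_width: 0.353
```

Run:
```python
from h import *
d=get_image("scene");cv2.imwrite("pics/s8.png",cv2.resize(d["frame"][130:300,80:270],None,fx=3,fy=3,interpolation=cv2.INTER_CUBIC))
o=get_obs();print(o["position"],o["contact_force"],o["wrist_torque"],o["grip_width"])
```

```text
[0.5040602  0.22390274 0.10925417] [ 0.48559555 -0.08544591 -0.30561586] [0.02268254 0.01020958 0.01376391] 0.3592387169799742
```

View pics/s8.png

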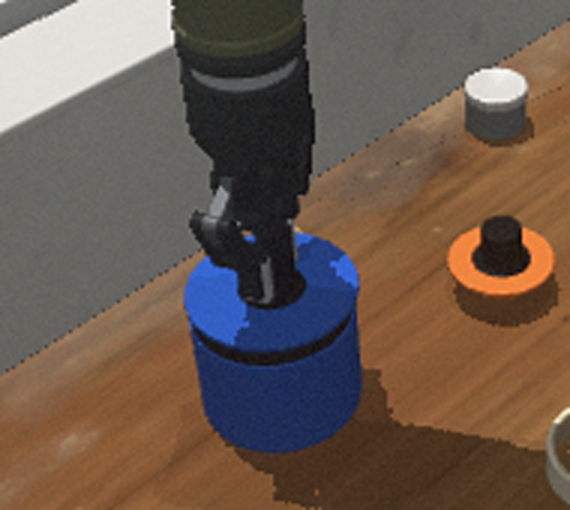

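The lid sits concentrically, just at the seal. Now pressing.

Call:
move_arm(
  commands=[
    [20,0,0,1,0,0,0],
    [20,0,0,1.5,0,0,0],
    [20,0,0,1.5,0,0,0],
    [20,0,0,1.5,0,0,0],
    [20,0,0,1.5,0,0,0],
    [20,0,0,1.5,0,0,0],
    [20,0,0,1.5,0,0,0],
    [20,0,0,1,0,0,0],
    [20,0,0,1,0,0,0],
    [20,0,0,0,0,0,0],
  ],
  squeeze=90,
)

```text
time_s: 9.58
position: [0.5042, 0.2239, 0.0983]
tool_rot: [3.077, 0.633, 0.001]
contact_force: [-1.9, -0.9, 6.1]
grip_width: 0.343
```

Call:
move_arm(
  commands=[
    [20,0,0,1,0,0,0],
    [20,0,0,1,0,0,0],
    [20,0,0,1,0,0,0],
    [20,0,0,1,0,0,0],
    [20,0,0,0,0,0,0],
    [20,0,0,0,0,0,0],
    [20,0,0,0,0,0,0],
    [20,0,0,0,0,0,0],
    [20,0,0,0,0,0,0],
    [20,0,0,0,0,0,0],
  ],
)

```text
time_s: 10.42
position: [0.5042, 0.224, 0.0955]
tool_rot: [3.076, 0.633, 0.001]
contact_force: [-4.8, -2.6, 14.0]
grip_width: 0.346
```

Run:
```python
from h import *
d=get_image("scene");cv2.imwrite("pics/s9.png",cv2.resize(d["frame"][130:300,80:270],None,fx=3,fy=3,interpolation=cv2.INTER_CUBIC))
o=get_obs();print(o["position"],o["contact_force"],o["wrist_torque"],o["grip_width"])
```

```text
[0.50425352 0.22398451 0.09548692] [-4.86498407 -2.93786552 13.66799585] [-0.49106889  1.16341349  0.00224146] 0.3479777135992738
```

View pics/s9.png

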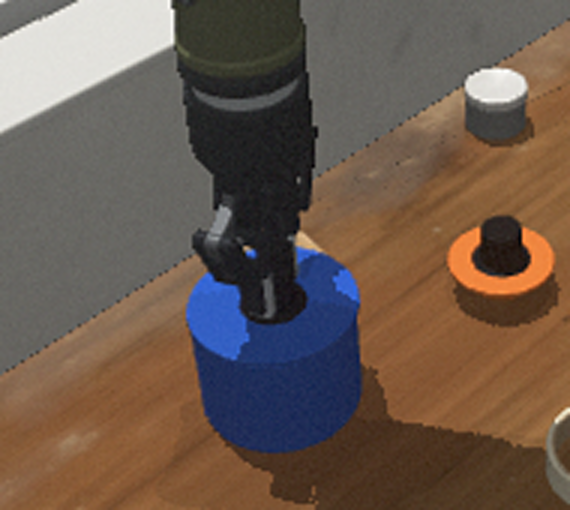

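Call:
move_arm(
  commands=[
    [20,0,0,0.5,0,0,0],
    [20,0,0,0.5,0,0,0],
    [20,0,0,0.5,0,0,0],
    [20,0,0,0.5,0,0,0],
    [20,0,0,0,0,0,0],
    [20,0,0,0,0,0,0],
    [20,0,0,0,0,0,0],
    [20,0,0,0,0,0,0],
    [20,0,0,0,0,0,0],
    [20,0,0,0,0,0,0],
  ],
)

```text
time_s: 11.3
position: [0.5044, 0.2241, 0.0954]
tool_rot: [3.075, 0.632, 0.001]
contact_force: [-9.9, -5.1, 26.1]
grip_width: 0.343
```

Hard stop: height unchanged at 0.0954 (the expected value) while force doubled to 26 N. I'll unload, then open.

Call:
move_arm(
  commands=[
    [20,0,0,-1,0,0,0],
    [20,0,0,-1,0,0,0],
    [20,0,0,-1,0,0,0],
    [20,0,0,0,0,0,0],
    [20,0,0,0,0,0,0],
    [34,0,0,0,0,0,0],
    [38,0,0,0,0,0,0],
    [44,0,0,0,0,0,0],
    [55,0,0,0,0,0,0],
    [70,0,0,0,0,0,0],
  ],
  squeeze=40,
)

```text
time_s: 12.13
position: [0.5039, 0.2238, 0.094]
tool_rot: [3.077, 0.633, -0.001]
contact_force: [0.7, -1.1, -0.2]
grip_width: 0.768
```

Call:
move_arm(
  commands=[
    [80,0,0,0,0,0,0],
    [85,0,0,0,0,0,0],
    [85,0,0,0,0,0,0],
    [85,0,0,-5,0,0,0],
    [85,0,0,-12,0,0,0],
    [85,0,0,-20,0,0,0],
    [85,0,0,-25,0,0,0],
    [85,0,0,-25,0,0,0],
    [85,0,0,-18,0,0,0],
    [85,0,0,-8,0,0,0],
  ],
)

```text
time_s: 12.97
position: [0.5054, 0.2249, 0.2114]
tool_rot: [-3.077, -0.634, -0.009]
contact_force: [-0.5, -0.4, -0.0]
grip_width: 0.994
```

Call:
move_arm(
  commands=[
    [85,-5,10,-3,0,0,0],
    [85,-10,20,-5,0,0,0],
    [85,-10,25,-8,0,0,0],
    [85,-10,25,-8,0,0,0],
    [85,-10,25,-8,0,0,0],
    [85,-10,25,-5,0,0,0],
    [85,-5,15,0,0,0,0],
    [85,0,6,0,0,0,0],
    [85,0,0,0,0,0,0],
    [85,0,0,0,0,0,0],
  ],
)

```text
time_s: 13.8
position: [0.5083, 0.0626, 0.2441]
tool_rot: [-3.076, -0.634, 0.001]
contact_force: [-0.4, 1.0, 0.1]
grip_width: 0.999
```

Run:
```python
from h import *
for n in("wrist","scene","top"):
    d=get_image(n);f=d["frame"];
    if n=="scene":
        f=cv2.resize(f[180:300,80:270],None,fx=4,fy=4,interpolation=cv2.INTER_CUBIC)
        H=hsv(d);m=(abs(H[...,0].astype(int)-112)<15)&(H[...,1]>150)&(H[...,2]>125)
        P=rm(d)
        print([cv2.boundingRect(c) for c in blob(m)[:3]])
        t=np.linspace(0,6.283,400)
        for z in(.085,.0855,.0905,.099,.104):
            X=np.c_[.5035+.058*np.cos(t),.2235+.058*np.sin(t),z+0*t];q=(d["mtx"]@P.T@(X-d["eye"]).T).T;q=q[:,:2]/q[:,2:];print(z,q.min(0),q.max(0))
    if n=="wrist":
        H=hsv(d);m=(abs(H[...,0].astype(int)-108)<15)&(H[...,1]>120)&(H[...,2]>120)
        c=blob(m)[0];c=cv2.convexHull(c);print(cv2.boundingRect(c))
        for z in(.0905,.104):print(z,circ(d,c,z,True))
    cv2.imwrite(f"pics/{n}_10.png",f)
print(get_obs()["contact_force"])
```

```text
(70, 70, 93, 105)
0.0905 (array([0.50452638, 0.2218576 ]), np.float64(0.057409156796352036), np.float64(0.0001959925240011655))
0.104 (array([0.50794209, 0.21589363]), np.float64(0.054786176827162365), np.float64(0.00018703777717590686))
[(142, 212, 57, 39)]
0.085 [141.58976431 213.24834236] [199.52348655 252.69513875]
0.0855 [141.558894   213.06919329] [199.51080621 252.51121342]
0.0905 [141.24913031 211.27187002] [199.38357227 250.66538322]
0.099 [140.71806756 208.19187998] [199.16546266 247.49977724]
0.104 [140.40302092 206.3655262 ] [199.03608479 245.62116743]
[ 0.24500711 -0.09384117 -0.14493069]
```

View pics/scene_10.png

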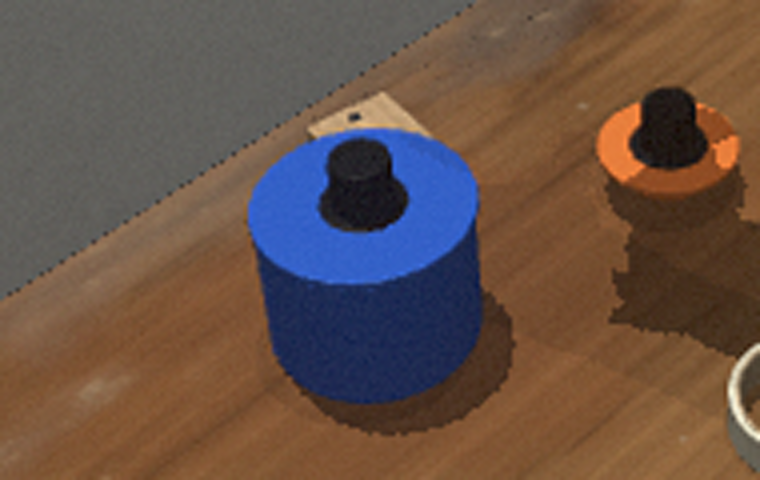

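View pics/wrist_10.png

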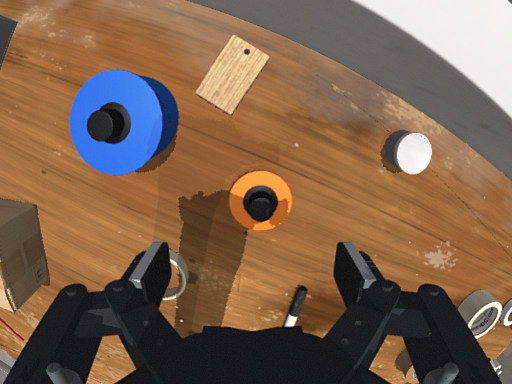

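View pics/top_10.png

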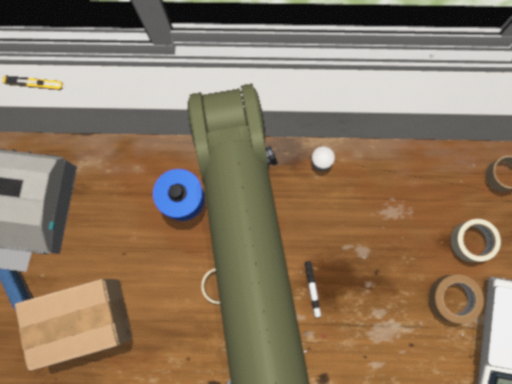

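The scene view shows the flange spanning rows 212–251. That matches a flange top at 90.5 mm (fully home; it would be 206–246 if the seal were up). No black seal is visible and the orange lid is untouched. Handing in.

```bash
python3 -c "
from bench import *
print(close_job())"
```

```text
the job is handed in; nothing more can be done
None
```

The blue lid is on the tub, pressed fully home, and released. The job was handed in at about 14 s, with the gripper well clear and touching nothing. I picked the lid up by its knob, lowered it gently onto the seal, and pressed until it stopped. The orange lid was not touched.

- **Press:** the lid went down about 13.8 mm to a hard stop. The tool height then held at 95.4–95.5 mm, the expected value, while the force rose from 14 to 26 N.
- **After release:** in the scene camera the flange lines up to within about 1 px with where it would be if fully home. No black seal shows on the side that camera sees.
- **Level:** the wrist camera fits the flange as a clean circle of 57.4 mm radius (true value 58 mm) at the fully-home height. I judged level from these outlines and the hard stop, since I had no direct tilt or seal reading.
- **Disagreements:** the two cameras placed the tub within about 2 mm of each other, well inside the plug's play. Two rough fits of the ring, one in the top view and one in the scene view, were off by about 1 to 1.5 cm because their outlines were wrong, so I discarded them.

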